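Spacer stick and next tube on the stock pile

ROBOT

A 6-joint arm with a two-finger parallel gripper is mounted at the origin on the work surface. World frame = base frame: x ahead of the robot, y to its left, z up, the work surface at z = 0. Lengths are in m, angles in rad, forces in N, time in s.
With the tool pointing down it reaches from about 0.3 to 0.775 m from the base axis. Payload 14.6 kg.
Tool frame: the origin (TCP) lies between the finger pads; the fingertips stand 19 mm ahead of it and the grasp point (between the pads) is the TCP (ctrl.finger_overhang is the distance from the TCP to the fingertips, in m); z points along the fingers, y is the direction in which the jaws open and shut (so a half turn about z gives the same grasp; the last joint's range is limited). The gripper opens to 94 mm and grips with 3 to 60 N. Pads are 16 mm wide; open, the fingers measure 119 mm over their backs; the gripper's body (75 mm by 177 mm) begins 78 mm behind the grasp point.
Start: joints at [-1.379, 0.3, 1.521, -0, 1.321, -0.067], TCP at [0.141, -0.532, 0.224] pointing down, gripper open.
Joint ranges: [-3.03, 3.03], [-0.79, 2.21], [0.23, 2.52], [-1.04, 4.18], [0, 3.07], [-2.55, 2.55]. Speed limits (rad/s): [2.22, 2.22, 2.57, 3.14, 3.14, 3.14].

INTERFACE

Orientations are given as [roll, pitch, yaw] about the fixed x, y, z axes, in that order (R = Rz(yaw) Ry(pitch) Rx(roll)).
In Python, from station import ctrl gives the robot as it stands.
- The arm moves only by the tool send_rows, never from a script. Its argument "series" is a list of rows, each a list of 7 numbers: the turn, a rotation vector about the tool's x, y, z in degrees, then the shift along the tool's x, y, z in m, then the gripper's target within -1 to 1 (fully open at 1, half-way at 0, shut at -1). A call has 1 to 8 rows; each row is the pose to reach, as a shift and turn from the pose commanded when the call began, along the tool's axes at that moment; what a row does not reach only later rows make up. A row lasts 1/10 s, in which the tool goes at most 50 mm and 8.59 degrees, less where a joint would pass 70% of its speed; a pose out of reach is approached as far as the arm can. A call with a gripper value outside its range is refused whole. The fingers move at their own pace and stop on an object; "force" is the grip in N (left out, the last holds). Time passes only in rows, so rows that repeat a pose let the fingers close. It gives the time, the measured TCP pose, the force and the opening at its end, in the units of the state.
- ctrl.get_obs(): the state, without advancing time (a new reading comes with each control period).
- ctrl.camera(name): name is "scene" or "top"; returns a dict with "pixels" (384x512x3 uint8, red, green, blue), "z_map" (384x512 float32, m along the optical axis (not along the pixel's ray), 0 where there is no reading), "fov_y" (degrees; the focal length in pixels is half the picture's height over the tangent of half this angle, whatever the lens; pixels are square), "cx", "cy" (the principal point, pixels), "k1" (the pictures are not rectified: a ray, as slopes to the right and down, at radius r is drawn at 1 + k1 r^2 times it, then the intrinsics apply), "R" (3x3) and "t" (3): a world point X has camera coordinates R X + t. Camera axes: x right, y down, z forward; pixel columns grow to the right and rows downward; lengths in m; the calibration is good to about 2 mm. A picture is of the moment at which its call begins.
- ctrl.hand_in(): hands the job in, once; it reports no verdict.
The state is a dict: "time_s": time; "qpos": joint angles; "joint_vel": joint speeds; "tau": joint torques, N m; "ee_pos": TCP position; "eef_rot": TCP orientation; "force": force on the tool from outside, world axes, zero at the start; "moment": the same for the moment, N m; "grip_width": finger opening in m.
Only numpy, scipy, OpenCV 4.12 (cv2) and the standard library are available. Lean on these libraries where they do the work, as an engineer would, in place of code of your own. Each camera call takes 0.05 s, during which the arm holds its last target.

TASK

Lay the loose full-length square spacer stick, the twin of the one already lying on the pile, across the bare end of the three tubes, squarely over the wooden bearer beneath and centred across the pile. Then lay the loose aluminium tube on the two sticks, parallel to the tubes below, straight above the middle one with its ends in line with theirs, and let go. Leave the stick that is already on the pile where it lies.

Things in the scene. Friction and masses are not known exactly. Their poses are not given: they have to be found in the camera images.
- pile: Pile, fixed: three aluminium tubes (300 x 40 x 20 mm, side by side, 130 mm wide in all) on two wooden bearers. Origin at bench height under its centre, x along the tubes, y across, z up; tubes' top 40 mm up. Bearers lie along y at x = -90 and +90 mm, 140 mm long, ends peeping out. A stick lies above one bearer; a black pen line on the tubes marks the other, bare end, which may be either.
- laid_stick: The spacer stick already lying across the pile, loose: plain wood, 20 x 20 mm, 140 mm long along its y axis. Origin: centre of its underside. It lies at x = -90 or +90 mm of the pile; the bare end is the other.
- spacer: The spacer stick to lay: same plain wood, 20 x 20 mm, 140 mm long along its y axis, about 35 g, flat on the bench. Origin: centre of its underside. Beside it, in any order, lie a flat lath as long (30 mm wide, only 8 mm thick) and a square offcut only 60 mm long, both wrong; farther out a steel ring.
- tube: The loose aluminium tube to lay on the sticks: 300 mm long along its x axis, 40 mm wide along y, 20 mm high, about 0.3 kg, lying flat on the bench. Origin: centre of its underside. Laid on the two sticks its underside is 60 mm above the bench.
Things that resemble listed ones, but are neither listed nor needed, are in the scene too. Leave any green or purple look-alike of the spacer alone.

How it is judged:
By the outcome, as a careful person would: the job done as asked, in the order asked, and still so for the second after the job is handed in, with the robot touching nothing.
It also fails if it takes over 61 s, if anything falls off the work surface, if the arm or the gripper's body presses on something with over 40 N, if the wrist force passes 120 N, or if a joint passes its speed limit or range.

## Working session

There is one attempt and no reset: what is moved stays moved. The work goes in short steps, Python scripts to look and compute and a tool call to move; the robot and the scene stay as the last step left them, time stands still between calls to the robot, and variables do not carry over. Pictures are saved under pics/ and viewed, and the job is handed in when it is done.

Besides the shell and the picture viewer there is one more tool, called after "Emit:" as name(argument=value, ...) on one line, values as JSON. send_rows: Moves the arm, as the interface text tells. Its arguments: {"type":"object","properties":{"series":{"type":"array"},"force":{"type":"number"}},"required":["series"]}

```bash
mkdir -p pics; ls; python3 - <<'E'
from station import ctrl
import cv2,numpy as np,pickle
o=ctrl.get_obs()
print(o)
for n in("scene","top"):
    c=ctrl.camera(n); pickle.dump(c,open(n+"0.pkl","wb"))
    cv2.imwrite(f"pics/{n}0.png",c["pixels"][:,:,::-1])
    print({k:v for k,v in c.items() if k not in("pixels","z_map")})
    z=c["z_map"];print((z>0).mean(),z[z>0].min(),z.max())
E
```

```text
pics
{'time_s': 0.0, 'qpos': array([-1.37860741e+00,  3.00469140e-01,  1.52158349e+00, -1.69529576e-06,
        1.32069324e+00, -6.65912696e-02]), 'joint_vel': array([ 3.27134638e-04, -6.95239025e-05,  5.87727525e-04, -1.59877289e-04,
       -5.99242277e-05, -2.86194058e-04]), 'tau': array([ 1.64841826e-03, -5.31810236e+01, -3.52738953e+01,  7.09558278e-02,
        2.43069429e-02, -8.50097626e-05]), 'ee_pos': array([ 0.14070122, -0.5314496 ,  0.22388637]), 'eef_rot': array([-3.14044188e+00, -7.50990294e-05,  2.58780561e-01]), 'force': array([ 0.0102471 ,  0.72699507, -0.07183591]), 'moment': array([0.05154664, 0.00369968, 0.0444269 ]), 'grip_width': 0.09418534699258087}
{'fov_y': 43.01624767254475, 'cx': 251.14163481662015, 'cy': 182.6226442744223, 'k1': -0.1275790232852141, 'R': array([[-0.18254198,  0.983174  , -0.00687801],
       [ 0.76263594,  0.13717346, -0.63211539],
       [-0.62053594, -0.12063302, -0.77484374]]), 't': array([ 0.12126543, -0.36900478,  1.42642884])}
0.9960174560546875 0.7583217 3.1146345
{'fov_y': 50.90002824130178, 'cx': 252.89026935522438, 'cy': 196.11364063550081, 'k1': -0.10906279663499702, 'R': array([[ 0.02513284, -0.99958568,  0.01402915],
       [-0.99819944, -0.0258576 , -0.05412269],
       [ 0.05446302, -0.01264363, -0.99843574]]), 't': array([-0.01662631,  0.56139009,  0.80524152])}
0.995849609375 0.7629943 1.6625007
```

View pics/scene0.png

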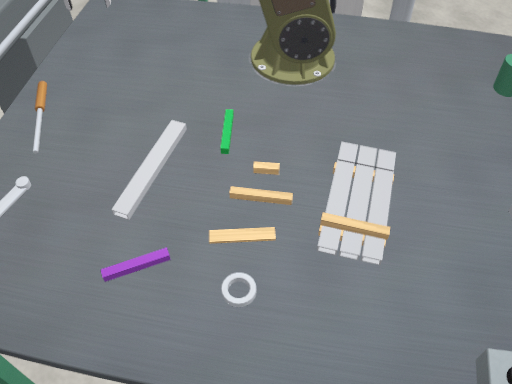

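View pics/top0.png

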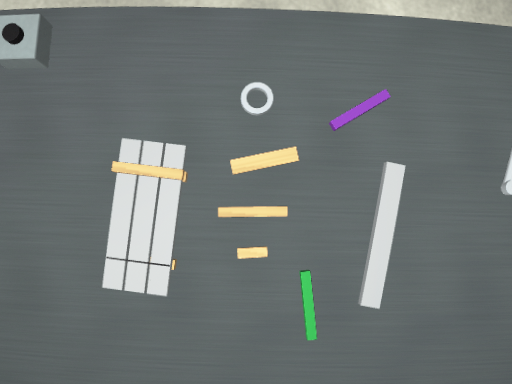

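The top view shows the pile at about (145,217), with the laid stick at its far end and the pen line at the near end. The spacer is at (253,212), the lath at (264,160), the offcut at (252,253) and the loose tube at (382,235). Next I'll measure them.

```bash
cat > h.py <<'E'
import cv2,numpy as np
def K(c):
    f=c["pixels"].shape[0]/2/np.tan(np.radians(c["fov_y"]/2))
    return np.array([[f,0,c["cx"]],[0,f,c["cy"]],[0,0,1.]])
def slopes(c,uv):
    # distorted = r*(1+k1 r^2)
    uv=np.asarray(uv,float).reshape(-1,1,2)
    return cv2.undistortPoints(uv,K(c),np.array([c["k1"],0,0,0,0.])).reshape(-1,2)
def plane(c,uv,z):
    s=slopes(c,uv);d=np.c_[s,np.ones(len(s))]@c["R"]
    o=-c["R"].T@c["t"]
    return o+d*((z-o[2])/d[:,2])[:,None]
def pts(c,uv):  # from depth
    uv=np.asarray(uv,int);s=slopes(c,uv);z=c["z_map"][uv[:,1],uv[:,0]]
    return (np.c_[s,np.ones(len(s))]*z[:,None]-c["t"])@c["R"]
def proj(c,X):
    r=cv2.Rodrigues(c["R"])[0]
    return cv2.projectPoints(np.asarray(X,float).reshape(-1,1,3),r,c["t"],K(c),np.array([c["k1"],0,0,0,0.]))[0].reshape(-1,2)
def comps(m,amin=60):
    n,l,st,ce=cv2.connectedComponentsWithStats(m.astype(np.uint8))
    return [(l==i,st[i],ce[i]) for i in range(1,n) if st[i][4]>=amin]
def rect(P):
    (cx,cy),(w,h),a=cv2.minAreaRect(P[:,:2].astype(np.float32))
    if w<h:w,h,a=h,w,a+90
    return np.array([cx,cy]),w,h,(a+90)%180-90
E
python3 - <<'E'
from h import *;import pickle
for n in("top","scene"):
    c=pickle.load(open(n+"0.pkl","rb"));hsv=cv2.cvtColor(c["pixels"],cv2.COLOR_RGB2HSV)
    H,S,V=cv2.split(hsv)
    for nm,m in(("wood",(H>8)&(H<30)&(S>70)&(V>100)),("alu",(S<40)&(V>125))):
        for mm,st,ce in comps(m,20):
            v,u=np.nonzero(mm);P=pts(c,np.c_[u,v])
            z=P[:,2]
            zt=np.percentile(z,80)
            if abs(P[:,0].mean())>1 or abs(z).max()>.3:continue
            R=rect(plane(c,np.c_[u,v],zt))
            print(n,nm,ce.round(),st[4],"z",np.percentile(z,[5,50,95]).round(4),R[0].round(4),np.round(R[1:],4))
E
```

```text
top wood [174. 264.] 42 z [0.0037 0.0187 0.0216] [0.4205 0.1537] [ 0.0212  0.008  -5.5541]
scene wood [41. 95.] 267 z [0.0129 0.0224 0.0269] [ 0.3097 -0.651 ] [ 0.1333  0.0275 22.8062]
scene alu [108.   3.] 36 z [0.0005 0.2168 0.2255] [ 0.1465 -0.4691] [4.19000e-02 1.54000e-02 2.60391e+01]
scene alu [136.   8.] 24 z [-0.0037 -0.0009  0.0044] [-0.1922 -0.5542] [4.30000e-02 2.41000e-02 8.13741e+01]
scene alu [339.  26.] 27 z [-0.0037  0.      0.0031] [-0.1946  0.127 ] [3.47000e-02 2.46000e-02 6.06823e+01]
scene alu [402.  40.] 22 z [-0.0031 -0.001   0.0024] [-0.1556  0.329 ] [3.77000e-02 2.12000e-02 8.41443e+01]
scene alu [425.  55.] 22 z [-0.0029  0.      0.0025] [-0.0882  0.3904] [0.0348 0.023  3.2625]
scene alu [261.  67.] 37 z [0.0104 0.0156 0.0173] [ 0.0814 -0.0782] [ 1.99000e-02  1.85000e-02 -7.98831e+01]
scene alu [317.  73.] 40 z [0.0125 0.0162 0.0185] [0.0817 0.0781] [0.0271 0.0196 5.0703]
scene alu [30. 85.] 54 z [-0.0034 -0.0002  0.002 ] [ 0.2408 -0.7268] [ 3.73000e-02  3.61000e-02 -8.22065e+01]
scene alu [ 30. 106.] 22 z [-0.0043 -0.0008  0.0016] [ 0.3313 -0.6833] [2.80000e
[... 216 characters left out ...]
43000e-02  1.51000e-02 -8.87238e+01]
scene alu [  8. 253.] 32 z [-0.0026 -0.0007  0.0017] [ 0.7741 -0.512 ] [ 3.82000e-02  7.50000e-03 -8.29768e+01]
scene alu [ 27. 313.] 46 z [-0.0026 -0.0005  0.002 ] [ 0.8951 -0.4063] [ 4.94000e-02  9.60000e-03 -8.85568e+01]
scene alu [145. 368.] 93 z [-0.0027 -0.0005  0.0018] [ 0.948  -0.1442] [7.29000e-02 8.70000e-03 8.84281e+01]
scene alu [201. 366.] 20 z [-0.0026  0.0001  0.0015] [ 0.9255 -0.0428] [ 1.46000e-02  8.20000e-03 -7.16867e+01]
scene alu [413. 374.] 49 z [-0.0028 -0.0002  0.002 ] [0.8745 0.336 ] [ 4.33000e-02  1.10000e-02 -8.18393e+01]
scene alu [188. 382.] 24 z [-0.0027 -0.0004  0.0013] [ 0.9552 -0.0588] [2.79000e-02 5.20000e-03 8.99495e+01]
```

```bash
cat > meas.py <<'E'
from h import *
def allobj(c,amin=60):
    hh,ww=c["z_map"].shape
    H,S,V=cv2.split(cv2.cvtColor(c["pixels"],cv2.COLOR_RGB2HSV))
    for nm,m in(("wood",(H>8)&(H<30)&(S>70)&(V>100)),("alu",(S<50)&(V>130))):
        for mm,st,ce in comps(m,amin):
            v,u=np.nonzero(mm);ok=c["z_map"][v,u]>0
            if ok.sum()<10: continue
            P=pts(c,np.c_[u,v][ok]);z=P[:,2]
            med=np.median(P,0)
            if med[0]<.25 or med[0]>.8 or abs(med[1])>.55 or med[2]<.004: continue
            zt=np.percentile(z,70)
            R=rect(plane(c,np.c_[u,v],zt))
            print(nm,ce.round(),st[4],"z",np.percentile(z,[5,50,90]).round(4),"c",R[0].round(4),"LxW",np.round(R[1:3],4),"ang",round(R[3],2))
E
python3 - <<'E'
from meas import *;import pickle
for n in("top","scene"):
    print(n);allobj(pickle.load(open(n+"0.pkl","rb")))
E
```

```text
top
wood [264. 160.] 1029 z [0.0034 0.0075 0.0093] c [ 0.6376 -0.0237] LxW [0.1408 0.0314] ang -76.56
wood [149. 170.] 797 z [0.0521 0.0597 0.0612] c [0.6035 0.2012] LxW [0.1493 0.0225] ang 83.78
wood [253. 211.] 732 z [0.0009 0.0194 0.0214] c [ 0.5313 -0.0023] LxW [0.1394 0.0202] ang -88.55
wood [252. 252.] 327 z [-0.0006  0.0191  0.0215] c [ 0.4485 -0.0032] LxW [0.061  0.0215] ang -85.06
alu [256.  98.] 587 z [-0.0003  0.0169  0.019 ] c [ 0.7651 -0.0047] LxW [0.0684 0.0681] ang -88.33
alu [130. 150.] 499 z [0.0375 0.0399 0.0416] c [0.6455 0.2466] LxW [0.0491 0.0415] ang -5.26
alu [151. 153.] 507 z [0.0368 0.0397 0.0415] c [0.6412 0.2023] LxW [0.0491 0.0417] ang -5.46
alu [174. 156.] 506 z [0.037  0.0397 0.0412] c [0.6369 0.1572] LxW [0.0489 0.0414] ang -5.21
alu [382. 235.] 3270 z [0.0031 0.019  0.0211] c [ 0.4903 -0.2687] LxW [0.3015 0.0475] ang -9.73
alu [119. 231.] 2392 z [0.0372 0.0398 0.0417] c [0.4844 0.2621] LxW [0.2307 0.0424] ang -5.38
alu [143. 218.] 1783 z [0.0367 0.0397 0.0415] c [0.5115 0.2145] LxW [0.1691 0.0421] ang -5.11
alu [163. 237.] 2439 z [0.0368 0.0397 0.0415] c [0.4759 0.1713] LxW [0.2315 0.044 ] ang -5.57
alu [135. 277.] 627 z [0.0372 0.0398 0.0416] c [0.3952 0.2254] LxW [0.0592 0.0416] ang -5.73
scene
wood [266. 167.] 293 z [0.0025 0.0181 0.0213] c [ 0.4549 -0.0044] LxW [0.0608 0.0352] ang -85.16
wood [261. 195.] 747 z [0.0026 0.0183 0.0211] c [ 0.5365 -0.0031] LxW [0.1399 0.0334] ang -87.88
wood [354. 226.] 903 z [0.0234 0.0583 0.0608] c [0.623  0.2021] LxW [0.1392 0.0584] ang 84.92
wood [242. 235.] 878 z [0.0031 0.0073 0.0094] c [ 0.6391 -0.0246] LxW [0.1387 0.0335] ang -76.47
```

```bash
cat >> meas.py <<'E'
def face(c,x0,x1,y0,y1,zlo,zhi,zp,dark=90):
    hh,ww=c["z_map"].shape
    u,v=np.meshgrid(np.arange(ww),np.arange(hh));uv=np.c_[u.ravel(),v.ravel()]
    P=pts(c,uv);b=c["pixels"].max(2).ravel()>dark
    k=(P[:,0]>x0)&(P[:,0]<x1)&(P[:,1]>y0)&(P[:,1]<y1)&(P[:,2]>zlo)&(P[:,2]<zhi)&b&(c["z_map"].ravel()>0)
    m=k.reshape(hh,ww).astype(np.uint8)
    cs=max(cv2.findContours(m,cv2.RETR_EXTERNAL,cv2.CHAIN_APPROX_NONE)[0],key=cv2.contourArea).reshape(-1,2)
    R=rect(plane(c,cs,zp));return R[0].round(4),np.round(R[1:3],4),round(R[3],2),round(float(np.median(P[k][:,2])),4)
E
python3 - <<'E'
from meas import *;import pickle
for n in("top","scene"):
    c=pickle.load(open(n+"0.pkl","rb"))
    print(n)
    for nm,a in dict(pile=(.3,.72,.1,.32,.03,.066,.04),laid=(.5,.7,.1,.3,.052,.07,.06),spacer=(.49,.58,-.1,.1,.013,.03,.02),tube=(.3,.7,-.36,-.18,.014,.03,.02)).items():
        print(nm,face(c,*a))
E
```

```text
top
pile (array([0.5159, 0.2176]), array([0.3011, 0.1479]), -5.39, 0.0399)
laid (array([0.6043, 0.2048]), array([0.1426, 0.0207]), 84.34, 0.0597)
spacer (array([ 0.5302, -0.0013]), array([0.1374, 0.0182]), -88.55, 0.0195)
tube (array([ 0.4898, -0.2701]), array([0.3005, 0.0424]), -9.89, 0.0193)
scene
pile (array([0.5163, 0.2119]), array([0.3078, 0.1437]), -4.75, 0.0402)
laid (array([0.6076, 0.2031]), array([0.1403, 0.0266]), 84.81, 0.0592)
spacer (array([ 0.533 , -0.0026]), array([0.1396, 0.0264]), -87.76, 0.0192)
tube (array([ 0.49  , -0.2717]), array([0.3031, 0.0452]), -9.3, 0.0196)
```

```bash
python3 - <<'E'
from meas import *;import pickle
for n in("top","scene"):
    c=pickle.load(open(n+"0.pkl","rb"))
    hh,ww=c["z_map"].shape
    S=cv2.cvtColor(c["pixels"],cv2.COLOR_RGB2HSV)[:,:,1];V=c["pixels"].max(2)
    u,v=np.meshgrid(np.arange(ww),np.arange(hh));uv=np.c_[u.ravel(),v.ravel()]
    P=pts(c,uv)
    k=((S<50)&(V>150)).ravel()&(P[:,0]>.3)&(P[:,0]<.72)&(P[:,1]>.1)&(P[:,1]<.32)&(P[:,2]>.033)&(P[:,2]<.047)
    Q=plane(c,uv[k],.04)
    r=rect(Q);print(n,r)
    a=np.radians(r[3]);ux=np.array([np.cos(a),np.sin(a)]);uy=np.array([-ux[1],ux[0]])
    L=(Q[:,:2]-r[0])@np.c_[ux,uy]
    print(np.percentile(L,[.2,99.8],axis=0).round(4))
    # dark pen line
    k2=(V.ravel()<110)&(P[:,2]>.033)&(P[:,2]<.047)&(np.abs((P[:,:2]-r[0])@uy)<.06)&(np.abs((P[:,:2]-r[0])@ux)<.14)
    Q2=(plane(c,uv[k2],.04)[:,:2]-r[0])@np.c_[ux,uy];h=np.histogram(Q2[:,0],np.arange(-.14,.14,.004));i=h[0].argmax();print("line x",h[1][i]+.002,h[0][i])
    for s in(-.09,.09):print(s,r[0]+s*ux)
    # bearer end
    hsv=cv2.cvtColor(c["pixels"],cv2.COLOR_RGB2HSV);w=((hsv[:,:,0]>8)&(hsv[:,:,0]<30)&(hsv[:,:,1]>70)).ravel()&(P[:,2]<.028)&(P[:,1]>.1)&(P[:,0]>.3)
    B=(plane(c,uv[w],.02)[:,:2]-r[0])@np.c_[ux,uy]
    B=B[np.abs(B).max(1)<.2]
    for sx in(-1,1):
      for sy in(-1,1):
        q=B[(B[:,0]*sx>0)&(B[:,1]*sy>0)]
        if len(q)>5:print("bearer",len(q),q.min(0).round(4),q.max(0).round(4))
E
```

```text
top (array([0.51545823, 0.21412021]), 0.30090126395225525, 0.13118796050548553, -5.363731384277344)
[[-0.1493 -0.0652]
 [ 0.1496  0.065 ]]
line x -0.08999999999999997 60
-0.09 [0.42585231 0.22253324]
0.09 [0.60506415 0.20570718]
bearer 43 [-0.0996 -0.0729] [-0.0784 -0.0648]
bearer 27 [ 0.0795 -0.0725] [ 0.1002 -0.0667]
scene (array([0.5149653 , 0.21170799]), 0.30546483397483826, 0.1306389421224594, -5.329170227050781)
[[-0.1515 -0.065 ]
 [ 0.151   0.065 ]]
line x -0.08999999999999997 5
-0.09 [0.42535432 0.22006697]
0.09 [0.60457627 0.20334902]
bearer 33 [-0.0999 -0.069 ] [-0.0652 -0.0201]
bearer 12 [-0.0996  0.0236] [-0.0747  0.0699]
bearer 31 [ 0.0849 -0.0691] [ 0.1114 -0.0202]
bearer 17 [0.0497 0.0232] [0.1091 0.0717]
```

```bash
cat > go.py <<'E'
from station import ctrl
import numpy as np,sys
from scipy.spatial.transform import Rotation as T
def go(x,y,z,yaw,quiet=False):
    o=ctrl.get_obs();R=T.from_euler('xyz',o["eef_rot"])
    G=T.from_euler('xyz',[np.pi,0,np.radians(yaw)])
    rv=np.degrees((R.inv()*G).as_rotvec());s=R.inv().apply(np.array([x,y,z])-o["ee_pos"])
    print("t",round(o["time_s"],2),"pos",o["ee_pos"].round(4),"rot",np.degrees(o["eef_rot"]).round(2),"F",o["force"].round(1),"w",round(o["grip_width"],4),"q6",round(o["qpos"][5],2))
    print("turn",rv.round(2),"shift",s.round(4))
if __name__=="__main__":go(*map(float,sys.argv[1:5]))
E
python3 go.py .531 -.0015 .12 91.45
```

```text
t 0.1 pos [ 0.1407 -0.5315  0.2239] rot [-179.94   -0.     14.83] F [-0.9  0.6  0.3] w 0.0941 q6 -0.07
turn [-5.000e-02 -4.000e-02 -7.662e+01] shift [ 0.5129 -0.4123  0.1044]
```

Emit:
send_rows(series=[[0,0,-76.6,0.513,-0.412,0.104,1],[0,0,-76.6,0.513,-0.412,0.104,1],[0,0,-76.6,0.513,-0.412,0.104,1],[0,0,-76.6,0.513,-0.412,0.104,1],[0,0,-76.6,0.513,-0.412,0.104,1],[0,0,-76.6,0.513,-0.412,0.104,1],[0,0,-76.6,0.513,-0.412,0.104,1],[0,0,-76.6,0.513,-0.412,0.104,1]])

```text
time_s: 0.9
ee_pos: [0.3759, -0.2118, 0.1617]
eef_rot: [3.141, 0.0, 1.465]
force: [0.2, -1.2, -1.1]
grip_width: 0.0944
```

```bash
python3 go.py .531 -.0015 .12 91.45
```

```text
t 0.9 pos [ 0.3759 -0.2118  0.1617] rot [179.99   0.    83.93] F [ 0.2 -1.2 -1.1] w 0.0944 q6 -0.49
turn [ 0.01  0.   -7.52] shift [0.2256 0.1319 0.0418]
```

Emit:
send_rows(series=[[0,0,-3,0.2,0.12,0.038,1],[0,0,-3,0.2,0.12,0.038,1],[0,0,-3,0.2,0.12,0.038,1],[0,0,-3,0.2,0.12,0.038,1],[0,0,-3,0.2,0.12,0.038,1],[0,0,-3,0.2,0.12,0.038,1],[0,0,-3,0.2,0.12,0.038,1],[0,0,-3,0.2,0.12,0.038,1]])

```text
time_s: 1.7
ee_pos: [0.5164, -0.029, 0.124]
eef_rot: [-3.141, 0.0, 1.51]
force: [-0.4, 0.1, -0.0]
grip_width: 0.0938
```

```bash
python3 go.py .531 -.0015 .0225 91.45
```

```text
t 1.7 pos [ 0.5164 -0.029   0.124 ] rot [-179.99    0.     86.54] F [-0.4  0.1 -0. ] w 0.0938 q6 -0.07
turn [-0.01  0.   -4.91] shift [0.0284 0.013  0.1015]
```

Emit:
send_rows(series=[[0,0,-4.9,0.0284,0.013,0.05,1],[0,0,-4.9,0.0284,0.013,0.065,1],[0,0,-4.9,0.0284,0.013,0.065,1],[0,0,-4.9,0.0284,0.013,0.065,1]])

```text
time_s: 2.1
ee_pos: [0.5315, -0.0017, 0.0599]
eef_rot: [3.141, 0.0, 1.595]
force: [0.2, -0.7, -0.1]
grip_width: 0.094
```

```bash
python3 go.py .531 -.0015 .0225 91.45; python3 - <<'E'
from station import ctrl
from meas import *
c=ctrl.camera("top");cv2.imwrite("pics/top1.png",c["pixels"][:,:,::-1])
c=ctrl.camera("scene");cv2.imwrite("pics/scene1.png",c["pixels"][:,:,::-1])
E
```

```text
t 2.1 pos [ 0.5315 -0.0017  0.0599] rot [1.7998e+02 1.0000e-02 9.1410e+01] F [ 0.2 -0.7 -0.1] w 0.094 q6 -0.1
turn [ 0.02  0.01 -0.04] shift [ 0.0002 -0.0005  0.0374]
```

View pics/scene1.png

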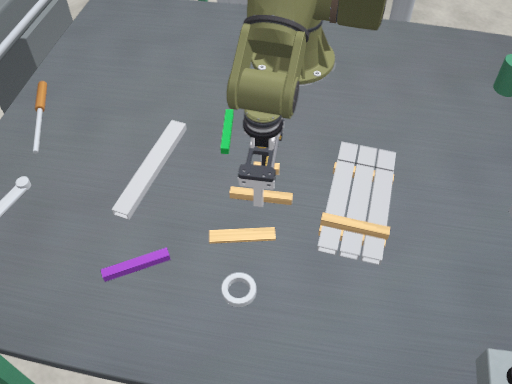

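The gripper sits over the spacer at (261,195), clear of the offcut and the lath, so I'll descend and grip.

Emit:
send_rows(series=[[0,0,0,0,0,0.02,1],[0,0,0,0,0,0.037,1],[0,0,0,0,0,0.037,1],[0,0,0,0,0,0.037,-1],[0,0,0,0,0,0.037,-1],[0,0,0,0,0,0.037,-1],[0,0,0,0,0,0.037,-1],[0,0,0,0,0,0.037,-1]], force=15)

```text
time_s: 3.0
ee_pos: [0.5316, -0.0008, 0.0223]
eef_rot: [3.141, 0.0, 1.597]
force: [0.0, 0.3, 0.0]
grip_width: 0.0572
```

```bash
python3 go.py .531 -.0015 .0225 91.45
```

```text
t 3.0 pos [ 0.5316 -0.0008  0.0223] rot [179.97   0.    91.48] F [0.  0.3 0. ] w 0.0572 q6 -0.1
turn [0.03 0.   0.03] shift [-0.0007 -0.0007 -0.0002]
```

Emit:
send_rows(series=[[0,0,0,0,0,0,-1],[0,0,0,0,0,0,-1],[0,0,0,0,0,0,-1],[0,0,0,0,0,0,-1],[0,0,0,0,0,0,-1],[0,0,0,0,0,0,-1],[0,0,0,0,0,0,-1],[0,0,0,0,0,0,-1]])

```text
time_s: 3.8
ee_pos: [0.5315, -0.0008, 0.022]
eef_rot: [-3.142, -0.0, 1.597]
force: [-0.3, 0.1, -0.1]
grip_width: 0.02
```

Emit:
send_rows(series=[[0,0,0,0,0,0,-1],[0,0,0,0,0,-0.03,-1],[0,0,0,0,0,-0.08,-1],[0,0,0,0,0,-0.12,-1],[0,0,0,0,0,-0.12,-1],[0,0,0,0,0,-0.12,-1]])

```text
time_s: 4.4
ee_pos: [0.5316, -0.0008, 0.1423]
eef_rot: [3.14, 0.0, 1.597]
force: [1.7, 0.2, 0.4]
grip_width: 0.0197
```

```bash
python3 go.py .4256 .2220 .12 84.65
```

```text
t 4.4 pos [ 0.5316 -0.0008  0.1423] rot [1.7993e+02 1.0000e-02 9.1480e+01] F [1.7 0.2 0.4] w 0.0197 q6 -0.1
turn [0.07 0.   6.83] shift [ 0.2255 -0.1002  0.0221]
```

Emit:
send_rows(series=[[0,0,6.8,0.2255,-0.1,0.022,-1],[0,0,6.8,0.2255,-0.1,0.022,-1],[0,0,6.8,0.2255,-0.1,0.022,-1],[0,0,6.8,0.2255,-0.1,0.022,-1],[0,0,6.8,0.2255,-0.1,0.022,-1],[0,0,6.8,0.2255,-0.1,0.022,-1],[0,0,6.8,0.2255,-0.1,0.022,-1],[0,0,6.8,0.2255,-0.1,0.022,-1]])

```text
time_s: 5.2
ee_pos: [0.4258, 0.2212, 0.1192]
eef_rot: [-3.14, 0.001, 1.477]
force: [-0.4, -0.6, 0.0]
grip_width: 0.0202
```

```bash
python3 go.py .4256 .2220 .075 84.65
```

```text
t 5.2 pos [0.4258 0.2212 0.1192] rot [-1.7993e+02  5.0000e-02  8.4640e+01] F [-0.4 -0.6  0. ] w 0.0202 q6 0.5
turn [-0.07  0.05 -0.01] shift [ 0.0008 -0.0002  0.0442]
```

Emit:
send_rows(series=[[0,0,0,0,0,0.02,-1],[0,0,0,0,0,0.044,-1],[0,0,0,0,0,0.044,-1],[0,0,0,0,0,0.044,-1],[0,0,0,0,0,0.044,-1]])

```text
time_s: 5.7
ee_pos: [0.4264, 0.2218, 0.077]
eef_rot: [3.14, -0.001, 1.477]
force: [0.2, 0.5, 0.1]
grip_width: 0.0194
```

```bash
python3 go.py .4256 .2220 .063 84.65;  python3 - <<'E'
from station import ctrl
from meas import *
for n in("top","scene"):
    c=ctrl.camera(n);cv2.imwrite(f"pics/{n}2.png",c["pixels"][:,:,::-1])
    hsv=cv2.cvtColor(c["pixels"],cv2.COLOR_RGB2HSV);w=((hsv[:,:,0]>8)&(hsv[:,:,0]<30)&(hsv[:,:,1]>70)).ravel()
    u,v=np.meshgrid(np.arange(512),np.arange(384));uv=np.c_[u.ravel(),v.ravel()];P=pts(c,uv)
    for lo,hi,x0,x1,zp in((.063,.09,.36,.48,.073),(.052,.07,.55,.66,.06)):
        k=w&(P[:,2]>lo)&(P[:,2]<hi)&(P[:,0]>x0)&(P[:,0]<x1)&(P[:,1]>.1)&(P[:,1]<.32)
        print(n,k.sum(),np.median(P[k][:,2]),rect(plane(c,uv[k],zp)))
E
```

```text
t 5.7 pos [0.4264 0.2218 0.077 ] rot [ 1.7993e+02 -4.0000e-02  8.4630e+01] F [0.2 0.5 0.1] w 0.0194 q6 0.5
turn [ 0.07 -0.04 -0.02] shift [ 0.0001 -0.0009  0.014 ]
top 382 0.07468078080717575 (array([0.42505887, 0.19104078]), 0.08369648456573486, 0.02148912288248539, 85.6659164428711)
top 754 0.05973153307781174 (array([0.60419434, 0.20489982]), 0.14222681522369385, 0.020600780844688416, 84.21381378173828)
scene 409 0.07374527680670202 (array([0.43035141, 0.21877804]), 0.13976562023162842, 0.03248219192028046, 84.81134796142578)
scene 669 0.05897950270811051 (array([0.60813737, 0.20341823]), 0.13912445306777954, 0.026424603536725044, 84.3294677734375)
```

View pics/scene2.png

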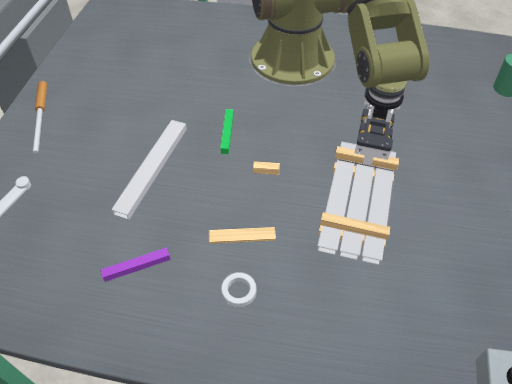

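View pics/top2.png

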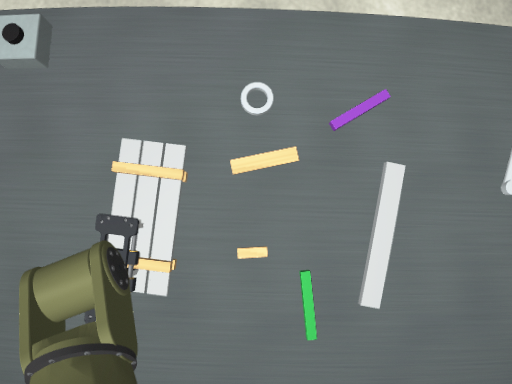

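The spacer is held squarely over the pen line at about (155,265) in the top view. It sits about 1–2 mm off in x and y, so I'll trim that and lower it.

```bash
python3 go.py .4252 .2233 .0625 84.65
```

```text
t 5.8 pos [0.4263 0.222  0.077 ] rot [ 1.7992e+02 -4.0000e-02  8.4660e+01] F [0.2 0.1 0.7] w 0.0196 q6 0.5
turn [ 0.08 -0.04  0.01] shift [ 0.0012 -0.0012  0.0145]
```

Emit:
send_rows(series=[[0,0,0,0.0012,-0.0012,0,-1],[0,0,0,0.0012,-0.0012,0.006,-1],[0,0,0,0.0012,-0.0012,0.0115,-1],[0,0,0,0.0012,-0.0012,0.0115,-1],[0,0,0,0.0012,-0.0012,0.0115,-1],[0,0,0,0.0012,-0.0012,0.0115,-1]])

```text
time_s: 6.4
ee_pos: [0.4247, 0.2234, 0.0645]
eef_rot: [3.142, -0.0, 1.478]
force: [-0.1, 0.6, -0.1]
grip_width: 0.0201
```

```bash
python3 go.py .4252 .2233 .0625 84.65
```

```text
t 6.4 pos [0.4247 0.2234 0.0645] rot [180.    -0.    84.68] F [-0.1  0.6 -0.1] w 0.0201 q6 0.5
turn [ 0.   -0.    0.03] shift [-0.      0.0005  0.002 ]
```

Emit:
send_rows(series=[[0,0,0,0,0.0003,0.001,-1],[0,0,0,0,0.0003,0.0018,-1],[0,0,0,0,0.0003,0.0023,-1],[0,0,0,0,0.0003,0.0023,-1],[0,0,0,0,0.0003,0.0023,-1]])

```text
time_s: 6.9
ee_pos: [0.4249, 0.2234, 0.0622]
eef_rot: [3.142, -0.0, 1.478]
force: [0.0, -0.1, -0.4]
grip_width: 0.0199
```

```bash
python3 go.py .4252 .2233 .0625 84.65
```

```text
t 6.9 pos [0.4249 0.2234 0.0622] rot [180.    -0.    84.68] F [ 0.  -0.1 -0.4] w 0.0199 q6 0.5
turn [ 0.   -0.    0.03] shift [-0.      0.0003 -0.0003]
```

Emit:
send_rows(series=[[0,0,0,0,0,0,-0.4],[0,0,0,0,0,0,-0.4],[0,0,0,0,0,0,-0.4],[0,0,0,0,0,0,-0.4],[0,0,0,0,0,0,-0.4],[0,0,0,0,0,0,-0.4]])

```text
time_s: 7.5
ee_pos: [0.4249, 0.2233, 0.0622]
eef_rot: [3.142, -0.0, 1.478]
force: [0.3, -0.2, -0.1]
grip_width: 0.0286
```

Emit:
send_rows(series=[[0,0,0,0,0,-0.02,-0.4],[0,0,0,0,0,-0.06,-0.4],[0,0,0,0,0,-0.11,1],[0,0,0,0,0,-0.11,1],[0,0,0,0,0,-0.11,1]])

```text
time_s: 8.0
ee_pos: [0.4251, 0.2235, 0.1727]
eef_rot: [3.14, -0.001, 1.478]
force: [0.7, -0.1, -1.5]
grip_width: 0.0488
```

```bash
python3 go.py .4898 -.271 .15 -9.7
```

```text
t 8.0 pos [0.4251 0.2235 0.1727] rot [ 1.799e+02 -5.000e-02  8.468e+01] F [ 0.7 -0.1 -1.5] w 0.0488 q6 0.5
turn [ 3.000e-02 -1.200e-01  9.438e+01] shift [-0.4864  0.1102  0.0224]
```

Emit:
send_rows(series=[[0,0,94.4,-0.486,0.11,0.022,1],[0,0,94.4,-0.486,0.11,0.022,1],[0,0,94.4,-0.486,0.11,0.022,1],[0,0,94.4,-0.486,0.11,0.022,1],[0,0,94.4,-0.486,0.11,0.022,1],[0,0,94.4,-0.486,0.11,0.022,1],[0,0,94.4,-0.486,0.11,0.022,1],[0,0,94.4,-0.486,0.11,0.022,1]])

```text
time_s: 8.8
ee_pos: [0.4758, -0.1748, 0.1528]
eef_rot: [-3.14, 0.002, 0.272]
force: [0.3, 0.9, -0.4]
grip_width: 0.0939
```

```bash
python3 go.py .4898 -.271 .15 -9.8
```

```text
t 8.8 pos [ 0.4758 -0.1748  0.1528] rot [-1.799e+02  1.100e-01  1.556e+01] F [ 0.3  0.9 -0.4] w 0.0939 q6 0.87
turn [-0.07  0.13 25.36] shift [-0.0123  0.0964  0.0026]
```

Emit:
send_rows(series=[[0,0,25,-0.012,0.085,0.002,1],[0,0,25,-0.012,0.085,0.002,1],[0,0,25,-0.012,0.085,0.002,1],[0,0,25,-0.012,0.085,0.002,1],[0,0,25,-0.012,0.085,0.002,1],[0,0,25,-0.012,0.085,0.002,1]])

```text
time_s: 9.4
ee_pos: [0.4883, -0.2572, 0.1521]
eef_rot: [-3.141, 0.001, -0.154]
force: [0.2, 1.0, 0.7]
grip_width: 0.094
```

```bash
python3 go.py .4898 -.271 .0225 -9.8;python3 - <<'E'
from station import ctrl
from meas import *
for n in("top","scene"):
    c=ctrl.camera(n);cv2.imwrite(f"pics/{n}3.png",c["pixels"][:,:,::-1]);print(n)
    for nm,a in dict(laid=(.5,.7,.1,.3,.052,.07,.06),spacer=(.36,.48,.1,.32,.052,.07,.06),tube=(.3,.7,-.36,-.18,.014,.03,.02)).items():
        print(nm,face(c,*a))
E
```

```text
t 9.4 pos [ 0.4883 -0.2572  0.1521] rot [-1.7998e+02  5.0000e-02 -8.8300e+00] F [0.2 1.  0.7] w 0.094 q6 1.17
turn [-0.02  0.05  0.97] shift [0.0037 0.0135 0.1296]
top
laid (array([0.6043, 0.2049]), array([0.1423, 0.0207]), 84.34, 0.0598)
spacer (array([0.4258, 0.222 ]), array([0.1415, 0.0216]), 85.51, 0.0596)
tube (array([ 0.3931, -0.2535]), array([0.1043, 0.042 ]), -9.1, 0.0192)
scene
laid (array([0.6075, 0.2031]), array([0.1403, 0.0263]), 84.81, 0.059)
spacer (array([0.4283, 0.2196]), array([0.1403, 0.0295]), 85.45, 0.0596)
tube (array([ 0.4901, -0.2714]), array([0.3033, 0.0456]), -9.8, 0.0196)
```

View pics/top3.png

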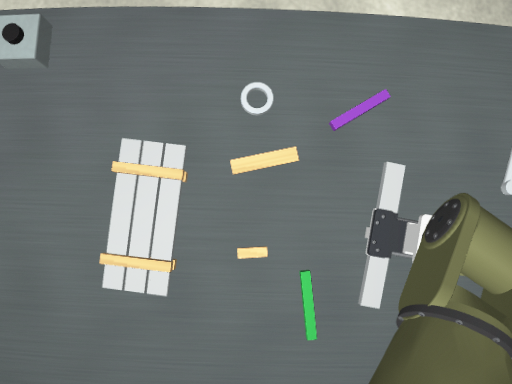

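The spacer lies at (136,263) in the top view: centre within 0.5 mm of the target and about 0.8° in yaw. Next is the tube.

Emit:
send_rows(series=[[0,0,1,0.0037,0.0135,0.04,1],[0,0,1,0.0037,0.0135,0.08,1],[0,0,1,0.0037,0.0135,0.08,1],[0,0,1,0.0037,0.0135,0.08,1]])

```text
time_s: 9.9
ee_pos: [0.4902, -0.2716, 0.0734]
eef_rot: [-3.141, 0.0, -0.174]
force: [0.0, -1.0, 0.2]
grip_width: 0.0945
```

```bash
python3 go.py .4898 -.271 .0225 -9.8
```

```text
t 9.9 pos [ 0.4902 -0.2716  0.0734] rot [-1.7999e+02  2.0000e-02 -1.0000e+01] F [ 0.  -1.   0.2] w 0.0945 q6 1.17
turn [-0.01  0.02 -0.2 ] shift [-0.0005 -0.0005  0.0509]
```

Emit:
send_rows(series=[[0,0,0,0,0,0.03,1],[0,0,0,0,0,0.051,1],[0,0,0,0,0,0.051,1],[0,0,0,0,0,0.051,-0.1],[0,0,0,0,0,0.051,-0.3],[0,0,0,0,0,0.051,-1],[0,0,0,0,0,0.051,-1],[0,0,0,0,0,0.051,-1]], force=40)

```text
time_s: 10.7
ee_pos: [0.4901, -0.272, 0.022]
eef_rot: [3.141, -0.001, -0.176]
force: [-0.0, -0.6, 0.8]
grip_width: 0.0575
```

Emit:
send_rows(series=[[0,0,0,0,0,0,-1],[0,0,0,0,0,0,-1],[0,0,0,0,0,0,-1],[0,0,0,0,0,0,-1],[0,0,0,0,0,0,-1],[0,0,0,0,0,0,-1]])

```text
time_s: 11.3
ee_pos: [0.4899, -0.272, 0.0216]
eef_rot: [3.141, -0.0, -0.176]
force: [-0.5, -2.1, 0.5]
grip_width: 0.0392
```

```bash
python3 go.py .4898 -.271 .0225 -9.8
```

```text
t 11.3 pos [ 0.4899 -0.272   0.0216] rot [179.99  -0.   -10.07] F [-0.5 -2.1  0.5] w 0.0392 q6 1.17
turn [ 0.01 -0.   -0.27] shift [-0.0003 -0.0009 -0.0009]
```

Emit:
send_rows(series=[[0,0,0,0,0,0,-1],[0,0,0,0,0,-0.02,-1],[0,0,0,0,0,-0.05,-1],[0,0,0,0,0,-0.09,-1],[0,0,0,0,0,-0.13,-1],[0,0,0,0,0,-0.13,-1],[0,0,0,0,0,-0.13,-1]])

```text
time_s: 12.0
ee_pos: [0.4898, -0.2716, 0.1512]
eef_rot: [-3.141, -0.0, -0.176]
force: [-0.8, -0.6, -4.7]
grip_width: 0.0398
```

```bash
python3 go.py .5153 .2132 .15 -5.35;python3 - <<'E'
from station import ctrl
from meas import *
for n in("top","scene"):
    c=ctrl.camera(n);cv2.imwrite(f"pics/{n}4.png",c["pixels"][:,:,::-1]);print(n)
    print(face(c,.3,.7,-.36,-.18,.13,.17,.15,130))
E
```

```text
t 12.0 pos [ 0.4898 -0.2716  0.1512] rot [-179.99   -0.    -10.07] F [-0.8 -0.6 -4.7] w 0.0398 q6 1.17
turn [-0.01 -0.   -4.72] shift [-0.0597 -0.4818  0.0013]
top
(array([ 0.4021, -0.2505]), array([0.1207, 0.0476]), -9.58, 0.1487)
scene
(array([ 0.5423, -0.2803]), array([0.2181, 0.0813]), -5.01, 0.1474)
```

View pics/scene4.png

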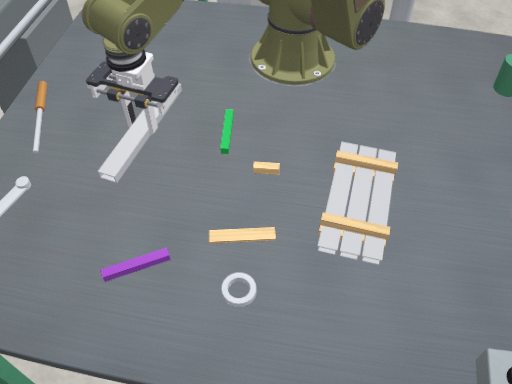

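The tube is held level, spanning (105,175) to (180,95). I'll carry it to the pile.

Emit:
send_rows(series=[[0,0,-4.7,-0.06,-0.482,0,-1],[0,0,-4.7,-0.06,-0.482,0,-1],[0,0,-4.7,-0.06,-0.482,0,-1],[0,0,-4.7,-0.06,-0.482,0,-1],[0,0,-4.7,-0.06,-0.482,0,-1],[0,0,-4.7,-0.06,-0.482,0,-1],[0,0,-4.7,-0.06,-0.482,0,-1],[0,0,-4.7,-0.06,-0.482,0,-1]])

```text
time_s: 12.9
ee_pos: [0.5097, 0.1296, 0.1499]
eef_rot: [3.141, 0.003, -0.094]
force: [0.1, -0.6, -4.5]
grip_width: 0.0393
```

```bash
python3 go.py .5153 .2132 .15 -5.35
```

```text
t 12.9 pos [0.5097 0.1296 0.1499] rot [ 1.7996e+02  1.5000e-01 -5.3800e+00] F [ 0.1 -0.6 -4.5] w 0.0393 q6 1.84
turn [ 0.04  0.15 -0.03] shift [-0.0023 -0.0838 -0.0001]
```

Emit:
send_rows(series=[[0,0,0,-0.0023,-0.03,0,-1],[0,0,0,-0.0023,-0.06,0,-1],[0,0,0,-0.0023,-0.075,0,-1],[0,0,0,-0.0023,-0.075,0,-1],[0,0,0,-0.0023,-0.075,0,-1]])

```text
time_s: 13.4
ee_pos: [0.5151, 0.2018, 0.1506]
eef_rot: [3.141, 0.002, -0.094]
force: [1.2, 0.1, -3.2]
grip_width: 0.0396
```

```bash
python3 go.py .5153 .2132 .095 -5.35
```

```text
t 13.4 pos [0.5151 0.2018 0.1506] rot [ 1.7995e+02  9.0000e-02 -5.3700e+00] F [ 1.2  0.1 -3.2] w 0.0396 q6 1.97
turn [ 0.05  0.09 -0.02] shift [-0.0008 -0.0114  0.0556]
```

Emit:
send_rows(series=[[0,0,0,-0.0008,-0.0114,0.01,-1],[0,0,0,-0.0008,-0.0114,0.035,-1],[0,0,0,-0.0008,-0.0114,0.055,-1],[0,0,0,-0.0008,-0.0114,0.055,-1],[0,0,0,-0.0008,-0.0114,0.055,-1],[0,0,0,-0.0008,-0.0114,0.055,-1]])

```text
time_s: 14.0
ee_pos: [0.5163, 0.214, 0.0976]
eef_rot: [-3.141, -0.001, -0.094]
force: [-0.9, 0.2, -3.2]
grip_width: 0.0394
```

```bash
python3 go.py .5153 .2132 .082 -5.35; python3 - <<'E'
from station import ctrl
from meas import *
for n in("top","scene"):
    c=ctrl.camera(n);cv2.imwrite(f"pics/{n}5.png",cv2.resize(c["pixels"][100:320,(60 if n=="top" else 260):(320 if n=="top" else 460),::-1],None,fx=2.7,fy=2.7))
    S=cv2.cvtColor(c["pixels"],cv2.COLOR_RGB2HSV)[:,:,1];V=c["pixels"].max(2)
    u,v=np.meshgrid(np.arange(512),np.arange(384));uv=np.c_[u.ravel(),v.ravel()];P=pts(c,uv)
    e=np.radians(-5.35);ux=np.array([np.cos(e),np.sin(e)]);uy=np.array([-ux[1],ux[0]])
    o=np.array([.51546,.2141]) if n=="top" else np.array([.51497,.2117])
    k=((S<50)&(V>140)).ravel()&(P[:,2]>.084)&(P[:,2]<.102)&(P[:,0]>.3)&(P[:,0]<.75)&(P[:,1]>.1)&(P[:,1]<.32)
    L=(plane(c,uv[k],.093)[:,:2]-o)@np.c_[ux,uy];
    L=L[np.abs(L[:,1])<.03]
    print(n,k.sum(),np.median(P[k][:,2]),"x",np.percentile(L[:,0],[0,.5,99.5,100]).round(4))
    for a,b in((-.15,-.1),(-.1,-.05),(.05,.1),(.1,.15)):
        q=L[(L[:,0]>a)&(L[:,0]<b)]
        if len(q)>20:print(a,b,len(q),np.percentile(q[:,1],[2,98]).round(4))
E
```

```text
t 14.0 pos [0.5163 0.214  0.0976] rot [-1.7996e+02 -8.0000e-02 -5.4000e+00] F [-0.9  0.2 -3.2] w 0.0394 q6 1.99
turn [-0.04 -0.08 -0.05] shift [-0.0009  0.0009  0.0156]
top 1471 0.09590861706642656 x [-0.0945 -0.0867  0.1518  0.1527]
-0.1 -0.05 93 [-0.0183 -0.0076]
0.05 0.1 573 [-0.0175  0.0216]
0.1 0.15 574 [-0.0173  0.0218]
scene 1788 0.09574302108283662 x [-0.0888 -0.087   0.1508  0.1575]
-0.1 -0.05 145 [-0.0141  0.0212]
0.05 0.1 416 [-0.0169  0.0227]
0.1 0.15 452 [-0.0167  0.0227]
```

View pics/top5.png

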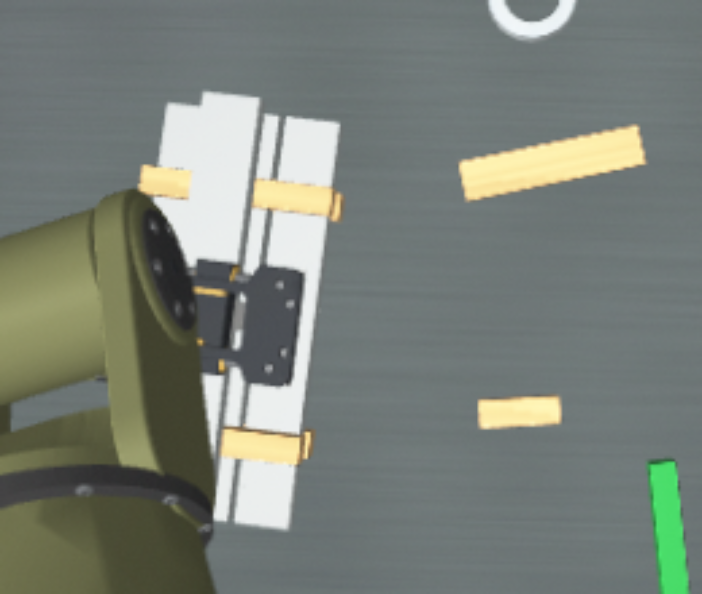

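View pics/scene5.png

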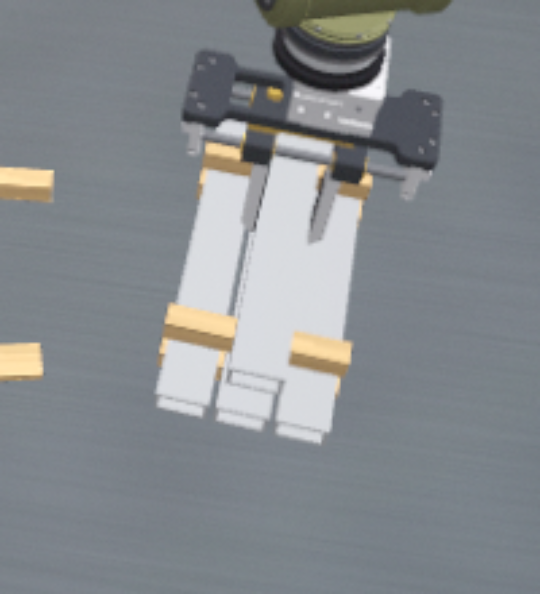

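The tube is about 2 mm off in both x and y relative to the pile in both views (far end at (230,95) in the enlarged top view). I'll trim that and lower it.

```bash
python3 go.py .5144 .2122 .0818 -5.35
```

```text
t 14.1 pos [0.5162 0.214  0.0976] rot [-1.7996e+02 -9.0000e-02 -5.3800e+00] F [ 0.7  1.4 -3.4] w 0.0397 q6 1.99
turn [-0.04 -0.09 -0.03] shift [-0.0016  0.002   0.0158]
```

Emit:
send_rows(series=[[0,0,0,-0.0016,0.002,0,-1],[0,0,0,-0.0016,0.002,0.005,-1],[0,0,0,-0.0016,0.002,0.01,-1],[0,0,0,-0.0016,0.002,0.01,-1],[0,0,0,-0.0016,0.002,0.01,-1],[0,0,0,-0.0016,0.002,0.01,-1]])

```text
time_s: 14.7
ee_pos: [0.514, 0.2121, 0.0866]
eef_rot: [-3.142, -0.0, -0.094]
force: [0.1, 0.0, -3.8]
grip_width: 0.0396
```

```bash
python3 go.py .5144 .2122 .0818 -5.35;  python3 - <<'E'
from station import ctrl
from meas import *
for n in("top","scene"):
    c=ctrl.camera(n)
    S=cv2.cvtColor(c["pixels"],cv2.COLOR_RGB2HSV)[:,:,1];V=c["pixels"].max(2)
    u,v=np.meshgrid(np.arange(512),np.arange(384));uv=np.c_[u.ravel(),v.ravel()];P=pts(c,uv)
    e=np.radians(-5.35);ux=np.array([np.cos(e),np.sin(e)]);uy=np.array([-ux[1],ux[0]])
    o=np.array([.51546,.2141]) if n=="top" else np.array([.51497,.2117])
    k=((S<50)&(V>140)).ravel()&(P[:,2]>.073)&(P[:,2]<.1)&(P[:,0]>.3)&(P[:,0]<.75)&(P[:,1]>.1)&(P[:,1]<.32)
    zz=np.median(P[k][:,2])
    L=(plane(c,uv[k],zz)[:,:2]-o)@np.c_[ux,uy];
    L=L[np.abs(L[:,1])<.03]
    print(n,k.sum(),zz,"x",np.percentile(L[:,0],[99,99.5,100]).round(4))
    for a,b in((.05,.1),(.1,.15)):
        q=L[(L[:,0]>a)&(L[:,0]<b)]
        if len(q)>20:print(a,b,len(q),np.percentile(q[:,1],[2,98]).round(4))
E
```

```text
t 14.7 pos [0.514  0.2121 0.0866] rot [-1.80e+02 -1.00e-02 -5.37e+00] F [ 0.1  0.  -3.8] w 0.0396 q6 1.99
turn [-0.   -0.01 -0.02] shift [ 0.0004 -0.0001  0.0048]
top 1382 0.08478404100458362 x [0.1484 0.1491 0.1499]
0.05 0.1 555 [-0.0198  0.0185]
0.1 0.15 548 [-0.0198  0.0186]
scene 1789 0.08473442775073255 x [0.1491 0.1501 0.1558]
0.05 0.1 412 [-0.0192  0.0204]
0.1 0.15 450 [-0.019   0.0203]
```

Centred to about ±0.6 mm. Now I'll lower it onto the sticks.

Emit:
send_rows(series=[[0,0,0,0,0,0.0015,-1],[0,0,0,0,0,0.003,-1],[0,0,0,0,0,0.004,-1],[0,0,0,0,0,0.0045,-1],[0,0,0,0,0,0.0045,-1],[0,0,0,0,0,0.0045,-1]])

```text
time_s: 15.4
ee_pos: [0.5139, 0.2121, 0.0821]
eef_rot: [-3.142, -0.0, -0.094]
force: [-0.6, -0.3, -3.6]
grip_width: 0.0397
```

```bash
python3 go.py .5144 .2122 .0816 -5.35
```

```text
t 15.4 pos [0.5139 0.2121 0.0821] rot [-180.     -0.     -5.37] F [-0.6 -0.3 -3.6] w 0.0397 q6 1.99
turn [-0.   -0.   -0.02] shift [ 0.0004 -0.0002  0.0005]
```

Emit:
send_rows(series=[[0,0,0,0,0,0.0005,-1],[0,0,0,0,0,0.0005,-1],[0,0,0,0,0,0.0005,-1]])

```text
time_s: 15.7
ee_pos: [0.514, 0.2121, 0.0816]
eef_rot: [-3.142, -0.0, -0.094]
force: [-0.5, -0.1, -3.3]
grip_width: 0.0396
```

Emit:
send_rows(series=[[0,0,0,0,0,0.0003,-1],[0,0,0,0,0,0.0003,-1],[0,0,0,0,0,0.0003,-1]])

```text
time_s: 16.0
ee_pos: [0.514, 0.2121, 0.0816]
eef_rot: [-3.142, -0.0, -0.094]
force: [-2.6, -0.8, 3.5]
grip_width: 0.0398
```

Contact shows in the force, with z going from -3.3 to +3.5 N. I'll release and retreat.

Emit:
send_rows(series=[[0,0,0,0,0,0,0.1],[0,0,0,0,0,0,0.2],[0,0,0,0,0,0,0.2],[0,0,0,0,0,0,0.2],[0,0,0,0,0,0,0.2],[0,0,0,0,0,0,0.2],[0,0,0,0,0,0,0.2]])

```text
time_s: 16.7
ee_pos: [0.5139, 0.2121, 0.0813]
eef_rot: [3.142, 0.0, -0.094]
force: [0.6, 0.1, -0.2]
grip_width: 0.0564
```

Emit:
send_rows(series=[[0,0,0,0,0,-0.02,0.2],[0,0,0,0,0,-0.06,0.2],[0,0,0,0,0,-0.11,0.2],[0,0,0,0,0,-0.14,0.2],[0,0,0,0,0.05,-0.14,0.2],[0,0,0,0,0.1,-0.14,0.2],[0,0,0,0,0.15,-0.14,0.2],[0,0,0,0,0.2,-0.14,0.2]])

```text
time_s: 17.5
ee_pos: [0.4946, 0.0113, 0.2215]
eef_rot: [-3.142, -0.0, -0.093]
force: [0.3, 0.9, -0.2]
grip_width: 0.0567
```

Emit:
send_rows(series=[[0,0,0,0,0.05,0,0.2],[0,0,0,0,0.1,0,0.2],[0,0,0,0,0.15,0,0.2],[0,0,0,0,0.2,0,0.2],[0,0,0,0,0.2,0,0.2],[0,0,0,0,0.2,0,0.2]])

```text
time_s: 18.1
ee_pos: [0.4762, -0.1868, 0.2211]
eef_rot: [-3.141, 0.0, -0.096]
force: [-0.1, 0.2, 0.4]
grip_width: 0.0564
```

```bash
python3 go.py .5144 .2122 .0816 -5.35;  python3 - <<'E'
from station import ctrl
from meas import *
for n in("top","scene"):
    c=ctrl.camera(n);cv2.imwrite(f"pics/{n}6.png",cv2.resize(c["pixels"][100:320,(60 if n=="top" else 260):(320 if n=="top" else 460),::-1],None,fx=2.7,fy=2.7))
    hsv=cv2.cvtColor(c["pixels"],cv2.COLOR_RGB2HSV);S=hsv[:,:,1];V=c["pixels"].max(2)
    w=((hsv[:,:,0]>8)&(hsv[:,:,0]<30)&(S>70)).ravel()
    u,v=np.meshgrid(np.arange(512),np.arange(384));uv=np.c_[u.ravel(),v.ravel()];P=pts(c,uv)
    e=np.radians(-5.35);M=np.array([[np.cos(e),np.sin(e)],[-np.sin(e),np.cos(e)]]).T
    o=np.array([.51546,.2141]) if n=="top" else np.array([.51497,.2117])
    box=(P[:,0]>.3)&(P[:,0]<.75)&(P[:,1]>.1)&(P[:,1]<.32)
    for nm,k,zp in(("tube",((S<50)&(V>140)).ravel()&(P[:,2]>.072)&(P[:,2]<.09)&box,.08),("near",w&box&(P[:,2]>.05)&(P[:,2]<.07)&(P[:,0]<.5),.06),("far",w&box&(P[:,2]>.05)&(P[:,2]<.07)&(P[:,0]>.5),.06)):
        r=rect(plane(c,uv[k],zp));print(n,nm,np.median(P[k][:,2]).round(4),((r[0]-o)@M).round(4),np.round(r[1:],4))
    q=P[((S<50)&(V>140)).ravel()&(P[:,2]>.075)&(P[:,2]<.086)&box];A=np.c_[(q[:,:2]-o)@M,np.ones(len(q))];print("plane slope",np.linalg.lstsq(A,q[:,2],rcond=None)[0].round(4))
E
```

```text
t 18.1 pos [ 0.4762 -0.1868  0.2211] rot [-1.7999e+02  2.0000e-02 -5.4900e+00] F [-0.1  0.2  0.4] w 0.0564 q6 1.22
turn [-0.01  0.02 -0.14] shift [-1.000e-04 -4.008e-01  1.396e-01]
top tube 0.0798 [-0.0007 -0.0008] [ 0.3007  0.0411 -5.4531]
top near 0.0597 [-0.0897 -0.0009] [1.41900e-01 2.05000e-02 8.53525e+01]
top far 0.0596 [ 0.0892 -0.0013] [1.43000e-01 2.06000e-02 8.42138e+01]
plane slope [-0.0004  0.0033  0.0798]
scene tube 0.0797 [0.0012 0.0004] [ 0.3029  0.0411 -5.1876]
scene near 0.0593 [-0.0858  0.0002] [1.3960e-01 3.0200e-02 8.4889e+01]
scene far 0.0589 [0.0935 0.0004] [1.39100e-01 2.64000e-02 8.43295e+01]
plane slope [-0.0033 -0.0028  0.0798]
```

View pics/top6.png

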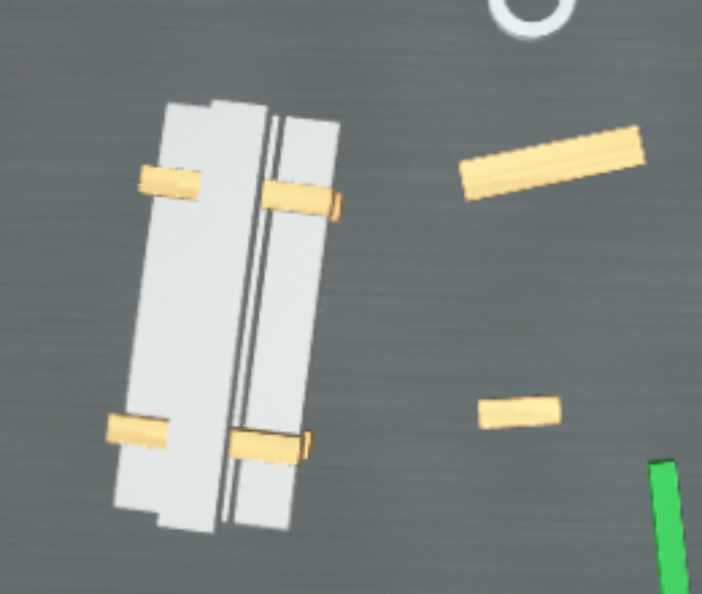

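View pics/scene6.png

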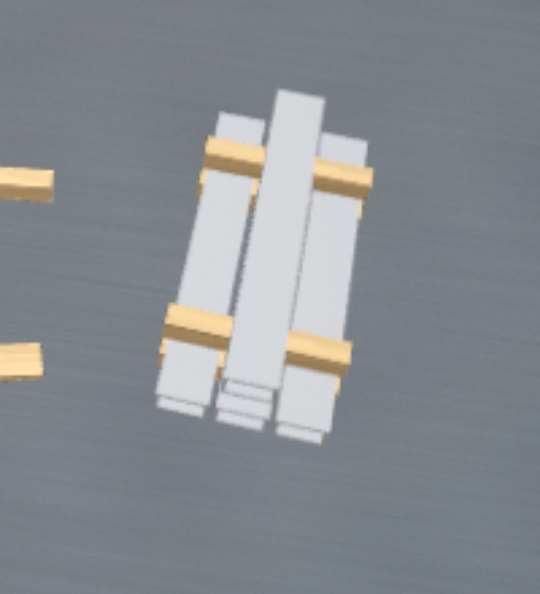

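Both views show the tube resting level on the two sticks, within about 1 mm of where it should be. In the enlarged top view it runs from (240,103) to (185,530). The arm is clear, so I'll hand in.

```bash
python3 -c "
from station import ctrl
print(ctrl.hand_in())"
```

```text
the job is handed in; nothing more can be done
None
```

I laid the square spacer across the bare end over the near bearer, then the loose tube on the two sticks above the middle tube, let go, and handed in at about 18 s. The arm was clear of everything.

**Last checks:**

| Item | Top view | Scene view |
|---|---|---|
| Tube centre off the pile centre (along, across) | -0.7, -0.8 mm | +1.2, +0.4 mm |
| Tube yaw off the pile's | 0.1° | 0.15° |
| Tube top height | 80 mm | 80 mm |
| New stick along the tubes (target -90 mm) | -89.7 mm | -85.8 mm |
| New stick off centre across the pile | -0.9 mm | +0.2 mm |
| New stick yaw off square | 0.7° | 0.2° |

- **Disagreement:** the scene view puts both sticks about 4 mm further along +x than they should be. It sees their side faces too, and the untouched laid stick shows the same shift, so I trusted the top view there. The two cameras also differ by about 2 mm in y.
- **Laid stick:** it did not move measurably.

No check failed.

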